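Stand the fallen earring stand up and push it home

TASK

The blue earring stand has fallen over on its back on the jeweller's bench. Without picking it up, push it with the fingers so that it tips back up onto its base, then push it along the bench, upright, until its back is flat against the wooden ledge. Leave the grey stand and the other things on the bench where they are.

Things in the scene. Friction and masses are not known exactly. Their poses are not given: they have to be found in the camera images.
- stand: Blue earring stand, fallen on its back: rigid L, painted blue, 0.2 to 0.4 kg, 90 mm wide. Base plate 80 mm deep, 12 mm thick; back panel 10 mm thick, top 112 mm above the underside, two white pearl cards in front (7 mm proud, look only). Origin: middle of the heel (lower rear edge). Upright: z up, base runs from x = 0 to -80 mm, y along the width. Lying: z level, pointing away from the robot.
- base_edge (a point): Middle of the upper front edge of the blue stand's base, at (-80, 0, 12) mm in its frame. Lying, it is the top of the base plate, which stands up 80 mm at the heel; push here, from over the panel, towards the robot. The stand then turns about its heel; about 50 degrees on, its weight passes the heel and it drops onto its base. Pushed low on its front edge it slides upright.
- heel_left (a point): Left end of the blue stand's heel edge, at (0, 45, 0) mm in the stand's frame.
- heel_right (a point): Right end of the blue stand's heel edge, at (0, -45, 0) mm in the stand's frame.
- ledge: Straight brown wooden ledge fixed across the bench beyond the stands: 640 mm long, 35 mm high, 28 mm thick. Origin: at bench height in the middle of its front face, the face towards the robot. x points into the ledge, away from the robot; y runs along it.
- grey_stand: A second stand of the same make and size but painted grey, already standing upright with its back close to the left part of the ledge. Origin and axes as for the blue stand. Not to be disturbed.
- pliers: Flat pliers with blue handles, lying; 130 mm long, about 50 mm wide, 12 mm high. Origin under the joint, on the bench. Not to be disturbed.
- flux: White bottle with a red cap, 40 mm across, 85 mm high. Origin: centre of its underside. Not to be disturbed.
- pot: Small open aluminium pot, 60 mm across, 40 mm high. Origin: centre of its underside. Not to be disturbed.
- mandrel: Steel tapered ring mandrel standing on a round foot 44 mm across, 130 mm high. Origin: centre of its underside. Not to be disturbed.
- brush: Wooden hand brush 160 mm long, lying. Origin: about its middle, on the bench. Not to be disturbed.
Mind the look-alikes: they are no part of the job. What is shaped like the stand but orange or red is not meant.

How it is judged:
By the outcome, as a careful person would: the job done as asked, in the order asked, and still so for the second after the job is handed in, with the robot touching nothing.
It also fails if it takes over 54 s, if anything falls off the work surface, if the arm or the gripper's body presses on something with over 40 N, if the wrist force passes 120 N, or if a joint passes its speed limit or range.

ROBOT

A 6-joint arm with a two-finger parallel gripper is mounted at the origin on the work surface. World frame = base frame: x ahead of the robot, y to its left, z up, the work surface at z = 0. Lengths are in m, angles in rad, forces in N, time in s.
With the tool pointing down it reaches from about 0.225 to 0.875 m from the base axis. Payload 3.4 kg.
Tool frame: the origin (TCP) lies at the very end of the fingers, on their centre line; the grasp point (between the pads) lies 19 mm behind it (grip_depth is the distance from the TCP to the grasp point, in m); x points along the fingers, z is the direction in which the jaws open and shut, and the axes are right-handed (so a half turn about x gives the same grasp; the last joint's range is limited). The gripper opens to 85 mm and grips with 20 to 120 N. Pads are 22 mm wide; open, the fingers measure 114 mm over their backs; the gripper's body (76 mm by 85 mm) begins 54 mm behind the grasp point. The pads swing forward as they close: fully open they stand 13 mm farther back than shut.
Start: joints at [-1.287, 0.276, 1.505, -0, 1.361, -0.121], TCP at [0.226, -0.529, 0.231] pointing down, gripper open.
Joint ranges: [-2.89, 2.89], [-0.75, 2.08], [0.22, 2.7], [-1.18, 4.32], [0.11, 2.71], [-2.7, 2.7]. Speed limits (rad/s): [2.57, 2.57, 3.14, 3.14, 3.14, 3.14].

INTERFACE

Orientations are given as a unit quaternion [w, x, y, z].
In Python, from rig import get_state, get_image, sign_off, grip_depth gives the robot as it stands. The module is installed in compiled form; this text tells all that it offers.
- The arm moves only by the tool arm_command, never from a script. Its argument "series" is a list of rows, each an object with "dp": the shift along the tool's x, y, z scaled (see below), a list of three; "angular": the turn, a rotation vector about the tool's x, y, z scaled (see below), a list of three; "gripper": the finger opening in mm, from 0 to 85.4. A call has exactly 8 rows; each row shifts and turns the pose as measured when the row begins, along the tool's axes as they then stand; what a row does not reach is not made up. The controller multiplies each number of a shift by 0.12 m and each number of a turn by 90 degrees. A row lasts 1/8 s, in which the tool goes at most 62.5 mm and 10.7 degrees, less where a joint would pass 70% of its speed; a pose out of reach is approached as far as the arm can. A call with a number of a shift or a turn outside -1 to 1 is refused whole. A call with a gripper value outside its range is refused whole. The fingers move at their own pace and stop on an object; "grip_force" is the grip in N (left out, the last holds). Time passes only in rows, so rows that do not move let the fingers close, or fill a call up. It gives the time, the measured TCP pose, the force and the opening at its end, in the units of the state.
- get_state(): the state, without advancing time (a new reading comes with each control period).
- get_image(name): name is "scene" or "side" or "wrist"; returns a dict with "image" (420x560x3 uint8, blue, green, red), "depth" (420x560 float32, m along the optical axis (not along the pixel's ray), 0 where there is no reading), "mtx" (3x3 intrinsics, pixels), "k1" (the pictures are not rectified: a ray, as slopes to the right and down, at radius r is drawn at 1 + k1 r^2 times it, then the intrinsics apply), "view" (4x4, takes a point from world to camera coordinates); the wrist camera has in their place "mount" (4x4, takes a point from camera to tool coordinates, whose origin is the TCP and whose axes are the tool frame's). Camera axes: x right, y up, looking along -z (the intrinsics and any distortion apply to the point x, -y, -z); pixel columns grow to the right and rows downward; lengths in m; the calibration is good to about 2 mm. A picture is of the moment at which its call begins: read the wrist's pose just before it.
- sign_off(): hands the job in, once; it reports no verdict.
The state is a dict: "clock": time; "qpos": joint angles; "qd": joint speeds; "effort": joint torques, N m; "position": TCP position; "ee_rot": TCP orientation; "contact_force": force on the tool from outside, world axes, zero at the start; "moment": the same for the moment, N m; "width": finger opening in m.
Only numpy, scipy, OpenCV 4.12 (cv2) and the standard library are available. Lean on these libraries where they do the work, as an engineer would, in place of code of your own. Each camera call takes 0.05 s, during which the arm holds its last target. There are 200 camera calls.

## Working session

There is one attempt and no reset: what is moved stays moved. The work goes in short steps, Python scripts to look and compute and a tool call to move; the robot and the scene stay as the last step left them, time stands still between calls to the robot, and variables do not carry over. Pictures are saved under pics/ and viewed, about 8 in all and at most 12, crops included, and the job is handed in when it is done.

Besides the shell and the picture viewer there is one more tool, called after "Request:" as a command line: name --argument value ..., lists and objects as JSON in quotes. arm_command: Moves the arm, as the interface text tells. Its arguments: {"type":"object","properties":{"series":{"type":"array","items":{"type":"object","properties":{"dp":{"type":"array","items":{"type":"number"}},"angular":{"type":"array","items":{"type":"number"}},"gripper":{"type":"number"}}}},"grip_force":{"type":"number"}},"required":["series"]}

```bash
mkdir -p pics
cat > h.py <<'E'
import numpy as np, cv2
from rig import get_state, get_image, sign_off, grip_depth
from scipy.spatial.transform import Rotation as R
def T_tool(s):
    T=np.eye(4); w,x,y,z=s["ee_rot"]; T[:3,:3]=R.from_quat([x,y,z,w]).as_matrix(); T[:3,3]=s["position"]; return T
def grab(name):
    s=get_state(); d=get_image(name)
    d["c2w"]=np.linalg.inv(d["view"]) if "view" in d else T_tool(s)@d["mount"]
    return d
def cloud(d):
    h,w=d["depth"].shape; u,v=np.meshgrid(np.arange(w,dtype=float),np.arange(h,dtype=float))
    pts=np.stack([u,v],-1).reshape(-1,1,2)
    n=cv2.undistortPoints(pts,d["mtx"],np.array([d["k1"],0,0,0,0.])).reshape(h,w,2)
    z=d["depth"]; P=np.stack([n[...,0]*z,-n[...,1]*z,-z,np.ones_like(z)],-1)
    return (P@d["c2w"].T)[...,:3]
def save(d,n,crop=None,k=1):
    im=d["image"]
    if crop: im=im[crop[1]:crop[3],crop[0]:crop[2]]
    cv2.imwrite("pics/"+n,cv2.resize(im,None,fx=k,fy=k))
E
python3 - <<'E'
from h import *
for n in("scene","side"):
    d=grab(n); save(d,n+"0.png"); np.savez(n+"0.npz",P=cloud(d),im=d["image"],z=d["depth"]); print(n,d["c2w"].round(3).tolist())
s=get_state();print(s["clock"],s["position"],s["ee_rot"],s["contact_force"],T_tool(s).round(3).tolist())
E
```

```text
scene [[-0.282, -0.84, 0.464, 1.009], [0.959, -0.24, 0.148, 0.062], [-0.013, 0.487, 0.873, 0.881], [0.0, 0.0, 0.0, 1.0]]
side [[-0.771, 0.347, -0.534, -0.107], [-0.637, -0.392, 0.664, 0.764], [0.021, 0.852, 0.523, 0.731], [0.0, 0.0, 0.0, 1.0]]
0.1 [ 0.22631923 -0.52809068  0.23051082] [ 0.58985969  0.38967523  0.59073955 -0.388903  ] [ 1.58719482 -0.02633114 -0.65142566] [[-0.0, 0.919, 0.394, 0.226], [0.002, 0.394, -0.919, -0.528], [-1.0, 0.0, -0.002, 0.231], [0.0, 0.0, 0.0, 1.0]]
```

View pics/scene0.png

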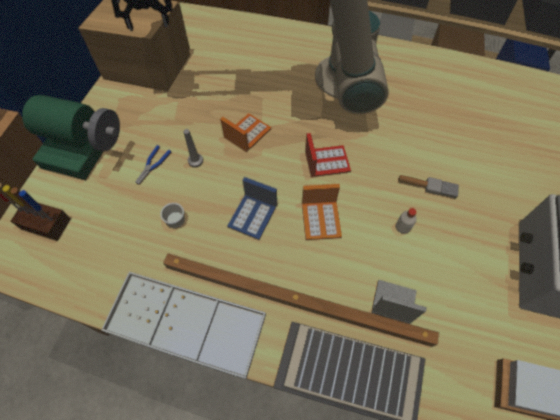

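View pics/side0.png

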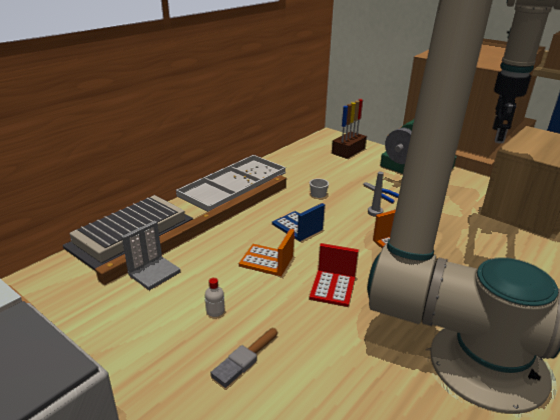

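The scene shows the blue stand lying at about px (255,208), with its base plate up at (261,191). An orange stand lies beside it at (321,212) and the ledge runs from (167,262) to (436,337). Next I'll get its geometry from the depth images.

Run:
```python
from h import *
for n in("scene","side"):
    f=np.load(n+"0.npz");P=f["P"];hsv=cv2.cvtColor(f["im"],cv2.COLOR_BGR2HSV)
    box=(slice(175,242),slice(222,285)) if n=="scene" else (slice(198,242),slice(268,330))
    p=P[box];h=hsv[box]
    m=(h[...,0]>100)&(h[...,0]<130)&(h[...,1]>90)&(p[...,2]>0.003)&(p[...,2]<.12)&(p[...,0]>.2)
    q=p[m]; print(n,len(q),q.min(0),q.max(0))
    top=q[q[:,2]>q[:,2].max()-.008]; r=cv2.minAreaRect((top[:,:2]*1000).astype(np.float32)); print("top",r,cv2.boxPoints(r).tolist(),np.percentile(top[:,2],50))
    al=P[box][(p[...,2]>.005)&(p[...,2]<.12)]
    r=cv2.minAreaRect((q[:,:2]*1000).astype(np.float32)); print("all",cv2.boxPoints(r).tolist())
f=np.load("scene0.npz");P=f["P"]
for nm,uv in dict(ledgeL=(185,262),ledgeM=(295,297),ledgeR=(420,330),tableb=(270,250),pot=(173,207),mand=(187,133),mfoot=(194,160),or1=(305,190),or2=(338,187),orb=(305,236),red=(312,140),redb=(348,168),oub=(268,127),ou2=(228,125),grey=(395,290),greyb=(377,312),flux=(411,211)).items(): print(nm,P[uv[1],uv[0]].round(3))
# ledge front face
hh=P[240:345,160:440].reshape(-1,3); t=hh[(hh[:,2]>.031)&(hh[:,2]<.039)]
r=cv2.minAreaRect((t[:,:2]*1000).astype(np.float32));print(len(t),cv2.boxPoints(r).tolist())
```

```text
scene 398 [ 0.51942387 -0.18472671  0.00426872] [ 0.63393126 -0.08771803  0.08061528]
top ((528.7094116210938, -128.5055389404297), (82.56590270996094, 9.739209175109863), 80.79129791259766) [[517.2960205078125, -168.47714233398438], [526.90966796875, -170.0357208251953], [540.122802734375, -88.533935546875], [530.5091552734375, -86.97535705566406]] 0.07798735791428146
all [[517.162841796875, -171.26943969726562], [623.5157470703125, -187.0013427734375], [635.9940185546875, -102.64385986328125], [529.64111328125, -86.91195678710938]]
side 812 [ 0.51111975 -0.18711041  0.00300157] [ 0.63236758 -0.08280679  0.0838465 ]
top ((522.5934448242188, -128.67236328125), (86.95665740966797, 15.510022163391113), 80.410400390625) [[507.7037353515625, -170.251220703125], [522.9970703125, -172.8350372314453], [537.483154296875, -87.093505859375], [522.1898193359375, -84.50968933105469]] 0.07966583545202194
all [[508.1406555175781, -172.82080078125], [623.1644897460938, -187.77772521972656], [634.9652099609375, -97.02630615234375], [519.9413452148438, -82.06938171386719]]
ledgeL [ 0.754 -0.243  0.036]
ledgeM [0.763 0.025 0.038]
ledgeR [0.759 0.304 0.032]
tableb [ 0.654 -0.067 -0.002]
pot [ 0.621 -0.335  0.025]
mand [ 0.46  -0.341  0.128]
mfoot [ 0.465 -0.342  0.02 ]
or1 [ 0.509 -0.019  0.074]
or2 [0.482 0.057 0.079]
orb [0.597 0.007 0.006]
red [ 0.356 -0.039  0.077]
redb [0.368 0.07  0.01 ]
oub [ 0.285 -0.183  0.006]
ou2 [ 0.365 -0.271  0.075]
grey [0.677 0.242 0.012]
greyb [0.741 0.209 0.018]
flux [0.502 0.237 0.082]
3565 [[726.7391967773438, 344.1146545410156], [743.5186157226562, -296.1545715332031], [870.0809936523438, -292.8377990722656], [853.3015747070312, 347.4314270019531]]
```

Request:
arm_command --series '[{"dp": [0,0,0],"angular": [0.09,0,0],"gripper": 40},{"dp": [0,0,0],"angular": [0.09,0,0],"gripper": 40},{"dp": [0,0,0],"angular": [0.09,0,0],"gripper": 40},{"dp": [0,0,0],"angular": [0.083,0,0],"gripper": 40},{"dp": [0,0.19,-0.3],"angular": [0,0,0],"gripper": 40},{"dp": [0,0.19,-0.3],"angular": [0,0,0],"gripper": 40},{"dp": [0,0.19,-0.3],"angular": [0,0,0],"gripper": 40},{"dp": [0,0.19,-0.3],"angular": [0,0,0],"gripper": 40}]' --grip_force 60

```text
clock: 1.1
position: [0.3408, -0.3986, 0.2263]
ee_rot: [0.451, 0.543, 0.458, -0.541]
contact_force: [0.5, -0.3, 0.8]
width: 0.0403
```

```bash
cat >> h.py <<'E'
def goto(x,y,z,yaw):
    s=get_state();T=T_tool(s);d=T[:3,:3].T@(np.array([x,y,z])-T[:3,3])
    a=np.deg2rad(yaw);Rg=np.array([[0,np.cos(a),np.sin(a)],[0,np.sin(a),-np.cos(a)],[-1,0,0]])
    w=R.from_matrix(T[:3,:3].T@Rg).as_rotvec(degrees=True)
    print("t",round(s["clock"],2),"pos",T[:3,3].round(4),"yaw",np.degrees(np.arctan2(T[1,1],T[0,1])).round(2),"F",np.round(s["contact_force"],1),"dp_total",(d/.12).round(3),"ang_total",(w/90).round(4),"w",s["width"])
E
python3 - <<'E'
from h import *
goto(.5625,-.134,.12,-8.6)
f=np.load("scene0.npz");P=f["P"]
# ledge: raised points, per column nearest x
u=np.arange(-.28,.2,.04)
for y in u:
    q=P.reshape(-1,3); q=q[(abs(q[:,1]-y)<.008)&(q[:,0]>.68)&(q[:,0]<.85)]
    t=q[(q[:,2]>.03)&(q[:,2]<.042)]; print(y.round(2),np.percentile(t[:,0],[2,5,50]).round(4),len(t))
for nm,b in dict(orange=(300,183,345,240)).items():
    p=P[b[1]:b[3],b[0]:b[2]].reshape(-1,3);p=p[(p[:,2]>.004)&(p[:,2]<.1)]
    print(nm,cv2.boxPoints(cv2.minAreaRect((p[:,:2]*1000).astype(np.float32))).round(0).tolist())
E
```

```text
t 1.1 pos [ 0.3408 -0.3986  0.2263] yaw -10.02 F [ 0.5 -0.3  0.8] dp_total [ 0.899  1.44  -2.486] ang_total [-0.0158 -0.0053  0.0032] w 0.04028579159814149
-0.28 [0.7441 0.7448 0.7583] 80
-0.24 [0.7437 0.7445 0.7589] 77
-0.2 [0.7442 0.7453 0.7577] 81
-0.16 [0.7458 0.7465 0.7586] 77
-0.12 [0.7457 0.7471 0.7606] 83
-0.08 [0.7471 0.7477 0.7614] 86
-0.04 [0.7475 0.7484 0.7616] 88
0.0 [0.7485 0.7495 0.7622] 90
0.04 [0.7488 0.7496 0.7626] 91
0.08 [0.7498 0.7507 0.7661] 106
0.12 [0.75   0.7522 0.7686] 119
0.16 [0.7511 0.7528 0.7682] 115
orange [[469.0, 56.0], [500.0, -29.0], [606.0, 10.0], [575.0, 95.0]]
```

Request:
arm_command --series '[{"dp": [0,0.2,-0.36],"angular": [-0.016,-0.005,0.003],"gripper": 40},{"dp": [0,0.2,-0.36],"angular": [0,0,0],"gripper": 40},{"dp": [0,0.2,-0.36],"angular": [0,0,0],"gripper": 40},{"dp": [0,0.2,-0.36],"angular": [0,0,0],"gripper": 40},{"dp": [0,0.2,-0.36],"angular": [0,0,0],"gripper": 40},{"dp": [0,0.2,-0.36],"angular": [0,0,0],"gripper": 40},{"dp": [0,0.2,-0.3],"angular": [0,0,0],"gripper": 40},{"dp": [0,0,0],"angular": [0,0,0],"gripper": 40}]'

```text
clock: 2.1
position: [0.558, -0.1201, 0.2234]
ee_rot: [-0.461, -0.535, -0.464, 0.535]
contact_force: [-1.0, 0.1, 0.0]
width: 0.0399
```

Run:
```python
from h import *
goto(.5625,-.134,.12,-8.6)
d=grab("side");save(d,"side1.png",(200,130,400,280),4)
```

```text
t 2.1 pos [ 0.558  -0.1201  0.2234] yaw -8.36 F [-1.   0.1  0. ] dp_total [0.861 0.057 0.112] ang_total [ 0.0027 -0.0016  0.0025] w 0.03992936246843317
```

View pics/side1.png

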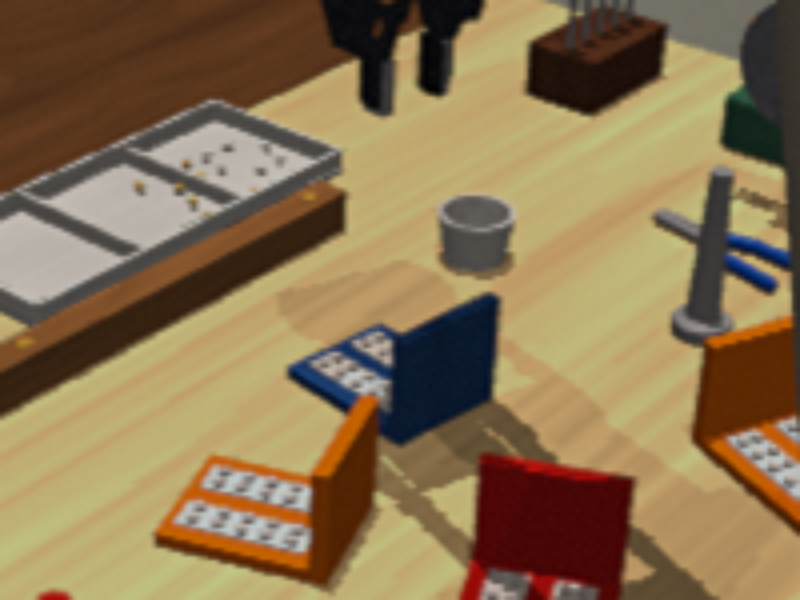

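The fingers, at crop px (375,105) and (435,90), hang above the panel of the blue stand, whose heel runs from (400,440) to (495,385). I'll go down behind the base plate.

Request:
arm_command --series '[{"dp": [0,0.057,0.112],"angular": [0,0,0],"gripper": 40},{"dp": [0.25,0,0],"angular": [0,0,0],"gripper": 40},{"dp": [0.25,0,0],"angular": [0,0,0],"gripper": 40},{"dp": [0.25,0,0],"angular": [0,0,0],"gripper": 40},{"dp": [0.25,0,0],"angular": [0,0,0],"gripper": 40},{"dp": [0.25,0,0],"angular": [0,0,0],"gripper": 40},{"dp": [0.1,0,0],"angular": [0,0,0],"gripper": 40},{"dp": [0,0,0],"angular": [0,0,0],"gripper": 40}]'

```text
clock: 3.15
position: [0.5585, -0.1529, 0.058]
ee_rot: [-0.459, -0.537, -0.457, 0.541]
contact_force: [0.1, -0.3, 0.7]
width: 0.0401
```

Run:
```python
from h import *
goto(.5625,-.134,.058,-8.6)
```

```text
t 3.15 pos [ 0.5585 -0.1529  0.058 ] yaw -9.25 F [ 0.1 -0.3  0.7] dp_total [-0.001  0.007 -0.161] ang_total [-0.0072  0.0035  0.0011] w 0.04013850854882477
```

Request:
arm_command --series '[{"dp": [0,0,-0.16],"angular": [-0.007,0.003,0],"gripper": 40},{"dp": [0,-0.08,0],"angular": [0,0,0],"gripper": 40},{"dp": [0,-0.08,0],"angular": [0,0,0],"gripper": 40},{"dp": [0,-0.06,0],"angular": [0,0,0],"gripper": 40},{"dp": [0,-0.06,0],"angular": [0,0,0],"gripper": 40},{"dp": [0,-0.06,0],"angular": [0,0,0],"gripper": 40},{"dp": [0,-0.06,0],"angular": [0,0,0],"gripper": 40},{"dp": [0,0,0],"angular": [0,0,0],"gripper": 40}]'

```text
clock: 4.15
position: [0.5134, -0.126, 0.0619]
ee_rot: [0.464, 0.537, 0.459, -0.535]
contact_force: [0.4, 0.2, 0.6]
width: 0.0399
```

Run:
```python
from h import *
goto(.490,-.124,.058,-8.6)
d=grab("side");save(d,"side2.png",(220,130,380,270),4)
```

```text
t 4.15 pos [ 0.5134 -0.126   0.0619] yaw -8.57 F [0.4 0.2 0.6] dp_total [ 0.031 -0.195  0.012] ang_total [ 0.0003  0.0014 -0.0042] w 0.039882467891506665
```

View pics/side2.png

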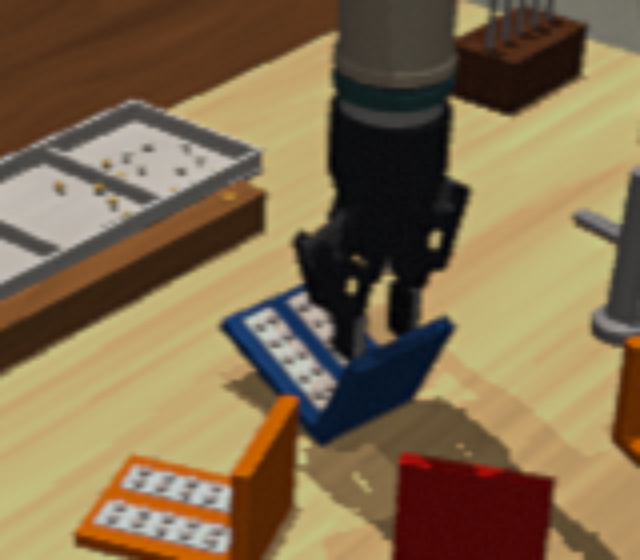

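The stand is tipping about its heel: the panel is lifted and the fingers are behind the base edge at (345,350). I'll keep pushing, dropping slightly.

Request:
arm_command --series '[{"dp": [0.005,-0.055,0],"angular": [0,0,0],"gripper": 40},{"dp": [0.01,-0.055,0],"angular": [0,0,0],"gripper": 40},{"dp": [0.01,-0.055,0],"angular": [0,0,0],"gripper": 40},{"dp": [0.01,-0.055,0],"angular": [0,0,0],"gripper": 40},{"dp": [0.01,-0.055,0],"angular": [0,0,0],"gripper": 40},{"dp": [0.01,-0.05,0],"angular": [0,0,0],"gripper": 40},{"dp": [0.01,-0.04,0],"angular": [0,0,0],"gripper": 40},{"dp": [0,0,0],"angular": [0,0,0],"gripper": 40}]'

```text
clock: 5.2
position: [0.4668, -0.119, 0.0528]
ee_rot: [0.463, 0.537, 0.459, -0.535]
contact_force: [-0.5, 0.0, -0.2]
width: 0.0396
```

Run:
```python
from h import *
goto(.490,-.124,.058,-8.6)
d=grab("side");save(d,"side3.png",(220,130,380,270),4)
```

```text
t 5.2 pos [ 0.4668 -0.119   0.0528] yaw -8.57 F [-0.5  0.  -0.2] dp_total [-0.043  0.198  0.012] ang_total [ 0.0004  0.0013 -0.0033] w 0.039585407919850796
```

View pics/side3.png

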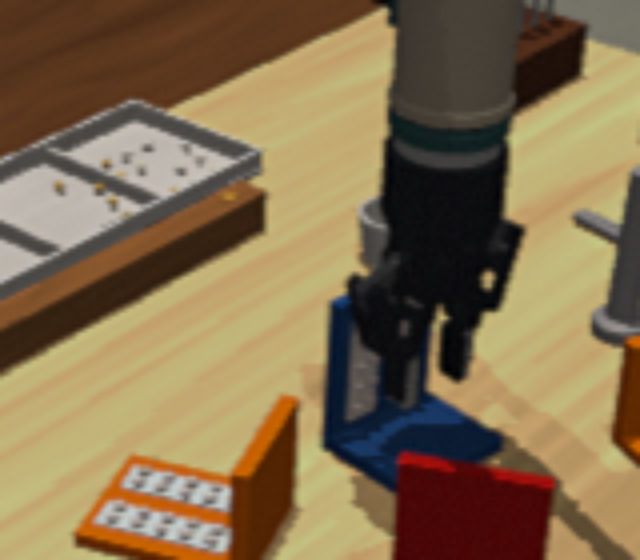

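The stand is upright on its base, with the fingers hovering over the base plate. Next I'll measure its pose and the red stand's clearance.

```bash
cat >> h.py <<'E'
def blue(names=("scene","side"),zlo=.004):
    Q=[]
    for n in names:
        d=grab(n);P=cloud(d);h=cv2.cvtColor(d["image"],cv2.COLOR_BGR2HSV)
        m=(h[...,0]>105)&(h[...,0]<128)&(h[...,1]>110)&(d["depth"]>0)
        q=P[m];q=q[(q[:,2]>zlo)&(q[:,2]<.125)&(q[:,0]>.38)&(q[:,0]<.78)&(abs(q[:,1]+.13)<.09)]
        c=cv2.boxPoints(cv2.minAreaRect((q[:,:2]*1000).astype(np.float32)))
        print(n,len(q),"z",q[:,2].max().round(3),"rect",c.round(0).tolist())
        t=q[q[:,2]>.095]
        if len(t)>20:
            b,a=np.polyfit(t[:,1],t[:,0],1);print("  panel x=%.4f+%.4f*y yaw %.1f y %.3f..%.3f"%(a,b,-np.degrees(np.arctan(b)),t[:,1].min(),t[:,1].max()), "x@-.13",(a-.13*b).round(4))
E
python3 - <<'E'
from h import *
blue()
for n in("scene","side"):
    f=np.load(n+"0.npz");P=f["P"];h=cv2.cvtColor(f["im"],cv2.COLOR_BGR2HSV)
    m=((h[...,0]<3)|(h[...,0]>175))&(h[...,1]>180)
    q=P[m];q=q[(q[:,2]>.004)&(q[:,2]<.12)&(abs(q[:,0]-.37)<.13)&(abs(q[:,1])<.15)]
    print(len(q),cv2.boxPoints(cv2.minAreaRect((q[:,:2]*1000).astype(np.float32))).round(0).tolist())
E
```

```text
scene 39 z 0.114 rect [[450.0, -116.0], [511.0, -160.0], [549.0, -107.0], [488.0, -63.0]]
  panel x=0.5304+0.1261*y yaw -7.2 y -0.160..-0.088 x@-.13 0.514
side 684 z 0.124 rect [[428.0, -161.0], [502.0, -179.0], [525.0, -81.0], [451.0, -63.0]]
  panel x=0.5703+0.7536*y yaw -37.0 y -0.166..-0.068 x@-.13 0.4724
45 [[325.0, 50.0], [347.0, -52.0], [416.0, -37.0], [395.0, 65.0]]
1466 [[289.0, 46.0], [336.0, -57.0], [415.0, -21.0], [368.0, 82.0]]
```

Request:
arm_command --series '[{"dp": [-0.02,-0.1,0],"angular": [0,0,0],"gripper": 40},{"dp": [0,-0.12,0],"angular": [0,0,0],"gripper": 40},{"dp": [0,-0.12,0],"angular": [0,0,0],"gripper": 40},{"dp": [0,-0.11,0],"angular": [0,0,0],"gripper": 40},{"dp": [0.15,0,0],"angular": [0,0,0],"gripper": 40},{"dp": [0.15,0,0],"angular": [0,0,0],"gripper": 40},{"dp": [0.06,0,0],"angular": [0,0,0],"gripper": 40},{"dp": [0,0,0],"angular": [0,0,0],"gripper": 40}]'

```text
clock: 6.35
position: [0.4077, -0.1102, 0.0118]
ee_rot: [0.463, 0.537, 0.459, -0.535]
contact_force: [-0.0, -0.5, 0.0]
width: 0.0399
```

Run:
```python
from h import *
goto(.4143,-.1118,.005,-8.6)
blue()
d=grab("side");save(d,"side4.png",(240,130,400,270),4)
```

```text
t 6.35 pos [ 0.4077 -0.1102  0.0118] yaw -8.58 F [-0.  -0.5  0. ] dp_total [0.057 0.056 0.005] ang_total [ 0.0002  0.0016 -0.004 ] w 0.03985795672060914
scene 155 z 0.113 rect [[440.0, -158.0], [511.0, -168.0], [523.0, -86.0], [452.0, -75.0]]
  panel x=0.5284+0.1175*y yaw -6.7 y -0.168..-0.085 x@-.13 0.5131
side 708 z 0.115 rect [[385.0, -165.0], [512.0, -178.0], [524.0, -59.0], [396.0, -46.0]]
  panel x=0.5392+0.2962*y yaw -16.5 y -0.171..-0.049 x@-.13 0.5007
```

View pics/side4.png

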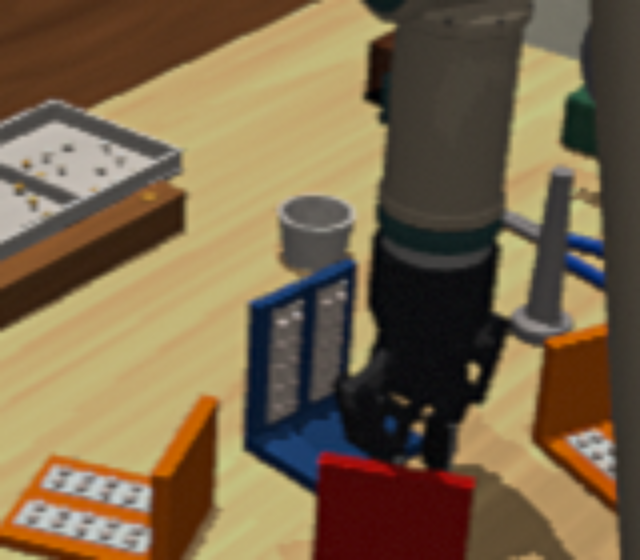

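Request:
arm_command --series '[{"dp": [0.055,0,0],"angular": [0,0,0],"gripper": 40},{"dp": [0,0.08,0],"angular": [0,0,0],"gripper": 40},{"dp": [0,0.08,0],"angular": [0,0,0],"gripper": 40},{"dp": [0,0.06,0],"angular": [0,0,0],"gripper": 40},{"dp": [0,0.06,0],"angular": [0,0,0],"gripper": 40},{"dp": [0,0.06,0],"angular": [-0.014,0,0],"gripper": 40},{"dp": [0,0.06,0],"angular": [-0.014,0,0],"gripper": 40},{"dp": [0,0.06,0],"angular": [-0.014,0,0],"gripper": 40}]'

```text
clock: 7.5
position: [0.466, -0.1185, 0.0064]
ee_rot: [0.482, 0.52, 0.478, -0.519]
contact_force: [-1.9, -0.0, 0.5]
width: 0.0403
```

Run:
```python
from h import *
goto(.65,-.14,.006,-1)
blue()
```

```text
t 7.5 pos [ 0.466  -0.1185  0.0064] yaw -4.51 F [-1.9 -0.   0.5] dp_total [0.012 1.543 0.058] ang_total [-0.039   0.0024 -0.0036] w 0.0403480399938988
scene 115 z 0.113 rect [[481.0, -160.0], [553.0, -166.0], [561.0, -85.0], [488.0, -79.0]]
  panel x=0.5610+0.0572*y yaw -3.3 y -0.166..-0.084 x@-.13 0.5536
side 667 z 0.123 rect [[448.0, -176.0], [557.0, -179.0], [560.0, -62.0], [451.0, -59.0]]
  panel x=0.5665+0.1740*y yaw -9.9 y -0.176..-0.081 x@-.13 0.5439
```

Request:
arm_command --series '[{"dp": [0,0.08,0],"angular": [-0.013,0,0],"gripper": 40},{"dp": [0,0.09,0],"angular": [-0.013,0,0],"gripper": 40},{"dp": [0,0.09,0],"angular": [-0.013,0,0],"gripper": 40},{"dp": [0,0.09,0],"angular": [0,0,0],"gripper": 40},{"dp": [0,0.09,0],"angular": [0,0,0],"gripper": 40},{"dp": [0,0.09,0],"angular": [0,0,0],"gripper": 40},{"dp": [0,0.09,0],"angular": [0,0,0],"gripper": 40},{"dp": [0,0.06,0],"angular": [0,0,0],"gripper": 40}]'

```text
clock: 8.6
position: [0.5545, -0.1213, 0.0067]
ee_rot: [0.499, 0.504, 0.493, -0.503]
contact_force: [-1.0, -0.0, -0.6]
width: 0.0405
```

Run:
```python
from h import *
goto(.655,-.13,.006,-1)
blue()
```

```text
t 8.6 pos [ 0.5545 -0.1213  0.0067] yaw -0.81 F [-1.  -0.  -0.6] dp_total [0.013 0.838 0.061] ang_total [ 0.0021  0.0027 -0.005 ] w 0.040537300727331735
scene 175 z 0.113 rect [[570.0, -159.0], [643.0, -164.0], [648.0, -83.0], [575.0, -78.0]]
  panel x=0.6429+0.0041*y yaw -0.2 y -0.164..-0.082 x@-.13 0.6424
side 649 z 0.116 rect [[536.0, -68.0], [539.0, -173.0], [652.0, -170.0], [649.0, -65.0]]
  panel x=0.6415+0.0174*y yaw -1.0 y -0.169..-0.079 x@-.13 0.6393
```

Request:
arm_command --series '[{"dp": [0,0.09,0],"angular": [0,0,0],"gripper": 40},{"dp": [0,0.09,0],"angular": [0,0,0],"gripper": 40},{"dp": [0,0.09,0],"angular": [0,0,0],"gripper": 40},{"dp": [0,0.09,0],"angular": [0,0,0],"gripper": 40},{"dp": [0,0.09,0],"angular": [0,0,0],"gripper": 40},{"dp": [0,0.09,0],"angular": [0,0,0],"gripper": 40},{"dp": [0,0.06,0],"angular": [0,0,0],"gripper": 40},{"dp": [0,0.04,0],"angular": [0,0,0],"gripper": 40}]'

```text
clock: 9.7
position: [0.6362, -0.1224, 0.0071]
ee_rot: [0.499, 0.504, 0.494, -0.503]
contact_force: [-0.9, 0.7, 0.8]
width: 0.0401
```

Run:
```python
from h import *
goto(.655,-.13,.006,-1)
blue()
```

```text
t 9.7 pos [ 0.6362 -0.1224  0.0071] yaw -0.81 F [-0.9  0.7  0.8] dp_total [0.01  0.158 0.061] ang_total [ 0.0021  0.0026 -0.0047] w 0.04010196338685909
scene 408 z 0.114 rect [[655.0, -83.0], [655.0, -166.0], [729.0, -166.0], [729.0, -83.0]]
  panel x=0.7239+-0.0026*y yaw 0.2 y -0.166..-0.083 x@-.13 0.7243
side 638 z 0.116 rect [[618.0, -178.0], [729.0, -179.0], [730.0, -57.0], [618.0, -57.0]]
  panel x=0.7359+0.1818*y yaw -10.3 y -0.178..-0.057 x@-.13 0.7122
```

Request:
arm_command --series '[{"dp": [0,0.025,0],"angular": [0,0,0],"gripper": 40},{"dp": [0,0.025,0],"angular": [0,0,0],"gripper": 40},{"dp": [0,0.02,0],"angular": [0,0,0],"gripper": 40},{"dp": [0,0.02,0],"angular": [0,0,0],"gripper": 40},{"dp": [0,0.015,0],"angular": [0,0,0],"gripper": 40},{"dp": [0,0.015,0],"angular": [0,0,0],"gripper": 40},{"dp": [0,0.01,0],"angular": [0,0,0],"gripper": 40},{"dp": [0,0.01,0],"angular": [0,0,0],"gripper": 40}]'

```text
clock: 10.8
position: [0.6528, -0.1226, 0.0073]
ee_rot: [0.499, 0.504, 0.494, -0.503]
contact_force: [-0.1, 0.3, -0.4]
width: 0.0398
```

Run:
```python
from h import *
goto(.655,-.13,.006,-1)
blue(("scene",))
```

```text
t 10.8 pos [ 0.6528 -0.1226  0.0073] yaw -0.82 F [-0.1  0.3 -0.4] dp_total [0.011 0.019 0.061] ang_total [ 0.0019  0.0025 -0.0039] w 0.03982925080355364
scene 410 z 0.114 rect [[671.0, -167.0], [745.0, -168.0], [746.0, -85.0], [672.0, -84.0]]
  panel x=0.7396+-0.0089*y yaw 0.5 y -0.167..-0.084 x@-.13 0.7407
```

Request:
arm_command --series '[{"dp": [0,0.012,0],"angular": [0,0,0],"gripper": 40},{"dp": [0,0.012,0],"angular": [0,0,0],"gripper": 40},{"dp": [0,0.012,0],"angular": [0,0,0],"gripper": 40},{"dp": [0,0.01,0],"angular": [0,0,0],"gripper": 40},{"dp": [0,0.01,0],"angular": [0,0,0],"gripper": 40},{"dp": [0,0.01,0],"angular": [0,0,0],"gripper": 40},{"dp": [0,0.01,0],"angular": [0,0,0],"gripper": 40},{"dp": [0,0.01,0],"angular": [0,0,0],"gripper": 40}]'

```text
clock: 11.85
position: [0.6529, -0.1226, 0.0073]
ee_rot: [-0.494, -0.499, -0.5, 0.508]
contact_force: [-4.8, 0.5, 2.2]
width: 0.0402
```

Run:
```python
from h import *
goto(.655,-.13,.006,-1)
blue(("scene",))
d=grab("scene");save(d,"scene5.png",(170,200,370,350),4)
```

```text
t 11.85 pos [ 0.6529 -0.1226  0.0073] yaw -0.74 F [-4.8  0.5  2.2] dp_total [0.01  0.018 0.061] ang_total [0.0028 0.002  0.0099] w 0.04019055162486052
scene 370 z 0.115 rect [[670.0, -165.0], [741.0, -169.0], [746.0, -84.0], [674.0, -81.0]]
  panel x=0.7404+-0.0006*y yaw 0.0 y -0.163..-0.084 x@-.13 0.7405
```

View pics/scene5.png

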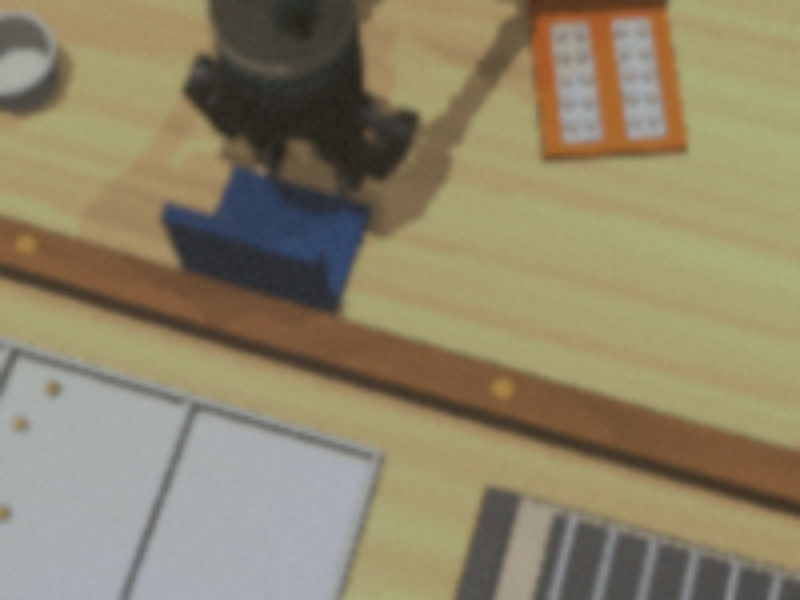

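The stand's back now meets the ledge (panel foot at crop (190,270) to (340,310)), and the force has risen to 5 N without further travel. One firmer press to seat it, then back off.

Request:
arm_command --series '[{"dp": [0,0.025,0],"angular": [0,0,0.01],"gripper": 40},{"dp": [0,0.025,0],"angular": [0,0,0],"gripper": 40},{"dp": [0,0.025,0],"angular": [0,0,0],"gripper": 40},{"dp": [0,0,0],"angular": [0,0,0],"gripper": 40},{"dp": [0,-0.1,0],"angular": [0,0,0],"gripper": 40},{"dp": [0,-0.2,0],"angular": [0,0,0],"gripper": 40},{"dp": [0,-0.2,0],"angular": [0,0,0],"gripper": 40},{"dp": [-0.2,-0.1,0],"angular": [0,0,0],"gripper": 40}]'

```text
clock: 12.95
position: [0.5821, -0.1216, 0.0315]
ee_rot: [-0.495, -0.5, -0.499, 0.506]
contact_force: [-0.1, 0.6, 0.5]
width: 0.04
```

Request:
arm_command --series '[{"dp": [-0.25,0,0],"angular": [0,0,0],"gripper": 40},{"dp": [-0.25,0,0],"angular": [0,0,0],"gripper": 40},{"dp": [-0.25,0,0],"angular": [0,0,0],"gripper": 40},{"dp": [-0.25,0,0],"angular": [0,0,0],"gripper": 40},{"dp": [-0.25,0,0],"angular": [0,0,0],"gripper": 40},{"dp": [0,-0.2,0],"angular": [0,0,0],"gripper": 40},{"dp": [0,-0.2,0],"angular": [0,0,0],"gripper": 40},{"dp": [0,0,0],"angular": [0,0,0],"gripper": 40}]'

```text
clock: 13.95
position: [0.539, -0.1208, 0.1903]
ee_rot: [0.502, 0.506, 0.491, -0.501]
contact_force: [0.6, 0.0, -0.7]
width: 0.0399
```

Run:
```python
from h import *
goto(.655,-.13,.006,-1)
blue()
d=grab("scene");P=cloud(d);save(d,"scene6.png",(170,200,310,310),5)
hsv=cv2.cvtColor(d["image"],cv2.COLOR_BGR2HSV)
q=P[(hsv[...,0]>105)&(hsv[...,0]<128)&(hsv[...,1]>110)];q=q[(q[:,0]>.6)&(q[:,0]<.78)&(abs(q[:,1]+.13)<.07)]
# rear face (visible to scene camera above the ledge)
for y in np.arange(-.165,-.08,.01):
    t=q[(abs(q[:,1]-y)<.005)&(q[:,2]>.04)&(q[:,2]<.105)]; 
    if len(t): print(y.round(3),len(t),np.median(t[:,0]).round(4))
a=np.load("scene0.npz");df=np.abs(d["image"].astype(int)-a["im"]).max(2)>60
n,l,st,c=cv2.connectedComponentsWithStats(df.astype(np.uint8))
print([(s[:5].tolist()) for s in st[1:] if s[4]>25])
```

```text
t 13.95 pos [ 0.539  -0.1208  0.1903] yaw -0.75 F [ 0.6  0.  -0.7] dp_total [1.551 0.943 0.054] ang_total [ 0.0027  0.0038 -0.0099] w 0.03994233382296132
scene 404 z 0.115 rect [[671.0, -167.0], [744.0, -167.0], [744.0, -85.0], [672.0, -84.0]]
  panel x=0.7384+-0.0144*y yaw 0.8 y -0.167..-0.085 x@-.13 0.7403
side 793 z 0.115 rect [[657.0, -169.0], [742.0, -171.0], [745.0, -78.0], [659.0, -76.0]]
  panel x=0.7368+0.0103*y yaw -0.6 y -0.168..-0.079 x@-.13 0.7355
[[111, 0, 61, 35, 827], [219, 0, 57, 14, 503], [332, 0, 12, 11, 70], [201, 6, 95, 66, 3401], [406, 9, 33, 9, 108], [320, 26, 12, 27, 195], [373, 39, 63, 56, 2122], [168, 71, 27, 27, 254], [285, 71, 19, 6, 34], [252, 73, 14, 16, 164], [313, 85, 15, 28, 126], [377, 89, 36, 37, 742], [228, 91, 68, 97, 2733], [342, 101, 20, 11, 132], [348, 121, 20, 10, 118], [314, 137, 23, 20, 209], [231, 142, 20, 21, 123], [228, 177, 49, 63, 993], [240, 209, 9, 8, 27], [211, 242, 52, 37, 1159]]
```

View pics/scene6.png

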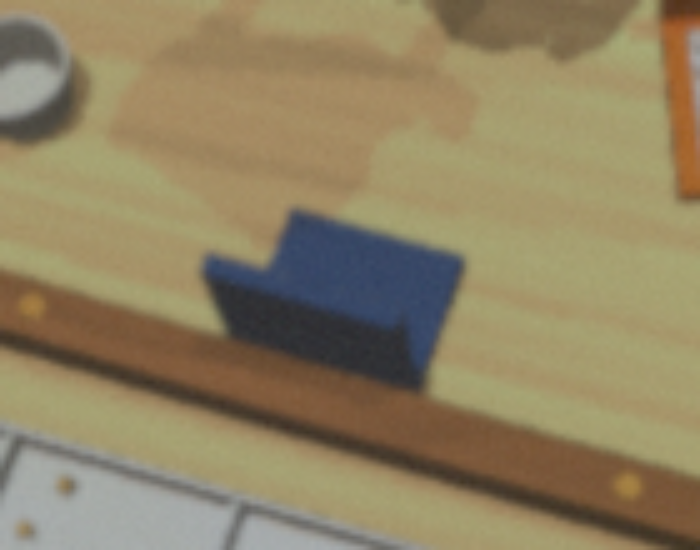

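```bash
python3 -c "
from h import *
goto(.54,-.12,.19,-1); print(sign_off())"
```

```text
t 14.1 pos [ 0.5408 -0.1212  0.1899] yaw -0.73 F [0.7 0.6 1. ] dp_total [-0.001 -0.007 -0.01 ] ang_total [ 0.003   0.0038 -0.0099] w 0.039844236923078175
the job is handed in; nothing more can be done
None
```

The blue stand is upright on its base with its back against the ledge, and I handed the job in at 14.1 s of the 54 s allowed. I tipped it up by pushing the top edge of its base, without gripping it. I then slid it about 0.23 m along the bench, turning it about 8° on the way, and backed the fingers off.

Last checks:
- **Upright:** the top of the stand measured 115 mm, against its 112 mm height.
- **Flat against the ledge:** the rear of the stand measured x ≈ 0.744–0.745 m and the ledge face about 0.745 m. The two cameras gave its turn as +0.8° and −0.6°, with the ledge at about −1°. That is within measuring noise, and the last picture shows no gap.
- **Contact force:** the reading was about 5 N when the stand met the ledge. I pressed slightly harder once more to seat it and took no reading during that press. At the end the arm was clear of everything.
- **Other things on the bench:** I did not re-measure their positions. An image comparison also flagged changes beside the red stand and elsewhere, which I took for the arm and its shadow. I never steered the fingers close to anything but the blue stand.

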